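Slide the mixing palette home in the paint station

TASK

Pick up the white mixing palette by its wooden grip, lay it flat on the open landing end of the wooden paint station, and slide it gently along under the two metal lips until it drops into the cork-floored pocket and lies flat on its floor. Never force it once it meets resistance, then let go; leave the three paint jars and the cup where they stand.

Things in the scene. Friction and masses are not known exactly. Their poses are not given: they have to be found in the camera images.
- palette: Loose white palette plate with paint dabs, 110 mm (x) by 90 (y) by 8 thick, corners cut 8 mm, 0.20 to 0.33 kg, flat on the bench at the start. A wooden grip bar stands across its middle: 14 mm thick along x, 56 long along y, from 8 to 38 mm above the underside. Origin: centre of the underside, z up. Half a turn makes no difference.
- station: Fixed wooden board, 390 mm (x) by 150 (y), 36 high; origin: centre of its underside. +x: slide direction, landing to pocket. Landing deck x -195 to -10, top 20 mm up, then a blue plate 18.5 mm up. Sliding friction is 1 to 4 N; a push above 6 N means the palette is against something. Keep palette-station contact force below 40 N. All station sizes are from its origin.
- landing (a point): Point on top of the station's landing deck (x -130, y 0, 20 mm up), open above: a good place for the centre of the palette's underside, palette x along station x.
- mouth (a point): Point on the deck (x -40) where the channel starts: 94 mm wide (2 mm play each side of the palette), up to the far end x 195; flared guides lead in from x -70. From x -33 on metal lips reach 7 mm inward over both channel sides, underside 30.5 mm, top 35.5 mm up: the palette cannot be set in or lifted out from above there; its grip bar passes between them.
- lane_middle (a point): Point in the channel (x 75, y 0, 18.5 mm up), NOT the exact pocket: the blue plate is clamped so that the pocket's centre lies up to 18 mm either way along x; not reported. Pocket 115 mm long, full channel width, 7 mm deep, cork floor 11.5 mm up. A palette free to sink (grip straddled, not clamped) drops in and the far wall stops it; one held up rides across.
- yellow_jar: Loose yellow paint jar, 60 mm across, 85 mm high, upright; origin: centre of its underside. Leave alone.
- red_jar: Loose red paint jar with black cap, 60 mm across, 85 mm high, upright; origin: centre of its underside. Leave alone.
- blue_jar: Loose blue paint jar with white cap, 60 mm across, 85 mm high, upright; origin: centre of its underside. Leave alone.
- cup: Loose green glass cup, 68 mm across, 80 mm high, upright; origin: centre of its underside. Leave alone.
There are look-alikes about, which are no part of the job. What is meant by the palette is not orange or red, and is the smaller of those in its own colour.

How it is judged:
By the outcome, as a careful person would: the job done as asked, in the order asked, and still so for the second after the job is handed in, with the robot touching nothing.
It also fails if it takes over 59 s, if anything falls off the work surface, if the arm or the gripper's body presses on something with over 40 N, if the wrist force passes 120 N, or if a joint passes its speed limit or range.

ROBOT

A 6-joint arm with a two-finger parallel gripper is mounted at the origin on the work surface. World frame = base frame: x ahead of the robot, y to its left, z up, the work surface at z = 0. Lengths are in mm, angles in rad, forces in N, time in s.
With the tool pointing down it reaches from about 300 to 775 mm from the base axis. Payload 14.6 kg.
Tool frame: the origin (TCP) lies at the very end of the fingers, on their centre line; the grasp point (between the pads) lies 19 mm behind it; z points along the fingers, y is the line along which they close (so a half turn about z gives the same grasp; the last joint's range is limited). The gripper opens to 85 mm and grips with 20 to 120 N. Pads are 22 mm wide; open, the fingers measure 114 mm over their backs; the gripper's body (76 mm by 85 mm) begins 54 mm behind the grasp point. The pads swing forward as they close: fully open they stand 13 mm farther back than shut.
Start: joints at [1.251, 0.3, 1.521, -0, 1.321, -0.067], TCP at [137.562, 532.509, 231.281] pointing down, gripper open.
Joint ranges: [-3.03, 3.03], [-0.79, 2.21], [0.23, 2.52], [-1.04, 4.18], [0, 3.07], [-2.55, 2.55]. Speed limits (rad/s): [2.22, 2.22, 2.57, 3.14, 3.14, 3.14].

INTERFACE

Orientations are given as a unit quaternion [w, x, y, z].
In Python, from rig import ctrl, cams, ticket gives the robot as it stands.
- The arm moves only by the shell command python3 -m creep 'ROWS' [OPENING]. ROWS is text: rows parted by semicolons, each of 4 numbers parted by spaces: the shift along the tool's x, y, z scaled (see below), then the turn about the tool's z scaled (see below). A call has 1 to 8 rows; each row shifts and turns the commanded pose from where the row before left it, along the tool's axes as they then stand; what a row does not reach is not made up. The controller multiplies each number of a shift by 0.25 m and each number of a turn by 5 degrees. A row lasts 1/8 s, in which the tool goes at most 62.5 mm and 10.7 degrees, less where a joint would pass 70% of its speed; a pose out of reach is approached as far as the arm can. A call with a number of a shift or a turn outside -1 to 1 is refused whole. A call with a gripper value outside its range is refused whole. OPENING is the opening, from 0 (shut) to 1 (fully open), set as the call begins (- or left out, the last holds). The fingers move at their own pace and stop on an object; the grip force is fixed at half the most. Time passes only in rows, so rows that do not move let the fingers close. It gives the time, the measured TCP pose, the force, the opening and the grip force at its end, in the units of the state.
- ctrl.read_state(): the state, without advancing time (a new reading comes with each control period).
- cams.camera(name): name is "scene" or "top"; returns a dict with "image" (384x512x3 uint8, red, green, blue), "fov_y" (degrees; the focal length in pixels is half the picture's height over the tangent of half this angle, whatever the lens; pixels are square), "cx", "cy" (the principal point, pixels), "k1" (the pictures are not rectified: a ray, as slopes to the right and down, at radius r is drawn at 1 + k1 r^2 times it, then the intrinsics apply), "xyz" and "attitude" of the camera in the world. Camera axes: x right, y up, looking along -z (the intrinsics and any distortion apply to the point x, -y, -z); pixel columns grow to the right and rows downward; lengths in mm; the calibration is good to about 2 mm. A picture is of the moment at which its call begins. There is no depth.
- ticket.job_done(): hands the job in; it is judged then, once.
The state is a dict: "clock": time; "joints": joint angles; "qvel": joint speeds; "tau": joint torques, N m; "position": TCP position; "eef_rot": TCP orientation; "force": force on the tool from outside, world axes, zero at the start; "ft_torque": the same for the moment, N m; "finger_gap": opening from 0.0 (shut) to 1.0 (fully open); "grip_force": force on a finger pad.
Only numpy, scipy, OpenCV 4.12 (cv2) and the standard library are available. Lean on these libraries where they do the work, as an engineer would, in place of code of your own. Each camera call takes 0.05 s, during which the arm holds its last target. There are 200 camera calls.

## Working session

There is one attempt and no reset: what is moved stays moved. The work goes in short steps, Python scripts to look and compute and a shell command to move; the robot and the scene stay as the last step left them, time stands still between calls to the robot, and variables do not carry over. Pictures are saved under pics/ and viewed, at most 10 in all, crops included, and the job is handed in when it is done.

```bash
mkdir -p pics; ls; python3 - <<'E'
from rig import ctrl,cams
import cv2
for n in("scene","top"):
    c=cams.camera(n); cv2.imwrite(f"pics/{n}0.png",c["image"][:,:,::-1]); print({k:v for k,v in c.items() if k!="image"})
print(ctrl.read_state())
E
```

```text
pics
{'fov_y': 56.91117405126168, 'cx': 251.4642270625802, 'cy': 191.39461108805037, 'k1': -0.00812742437697585, 'xyz': array([1047.16711384, -352.59196614,  942.25555556]), 'attitude': array([0.81460181, 0.23951629, 0.1458565 , 0.50772209])}
{'fov_y': 51.57969942654103, 'cx': 255.98123823090978, 'cy': 192.81703953548916, 'k1': -0.017103659064179825, 'xyz': array([ 421.83050383, -116.13354222, 1091.87868588]), 'attitude': array([ 0.70930126,  0.04636344, -0.02744786, -0.70284335])}
{'clock': 0.1, 'joints': array([ 1.25141613e+00,  3.00385501e-01,  1.52154620e+00, -1.88213540e-05,
        1.32070573e+00, -6.65816389e-02]), 'qvel': array([-9.95768593e-05, -2.49940447e-03, -4.69066121e-04, -3.45083133e-05,
       -1.29902643e-03,  1.08783783e-03]), 'tau': array([ 6.71438520e-04, -5.44386220e+01, -3.62365758e+01, -1.50295600e-04,
        3.22177657e-03, -1.95123755e-05]), 'position': array([137.49052562, 532.30834663, 230.78302614]), 'eef_rot': array([-9.12393528e-05,  1.26060638e-01,  9.92022400e-01, -5.14441662e-04]), 'force': array([-0.02083664, -0.11951828, -0.15120509]), 'ft_torque': array([ 0.01124205, -0.01871899,  0.01611403]), 'grip_force': 0.0, 'finger_gap': 1.0011316123195246}
```

View pics/scene0.png

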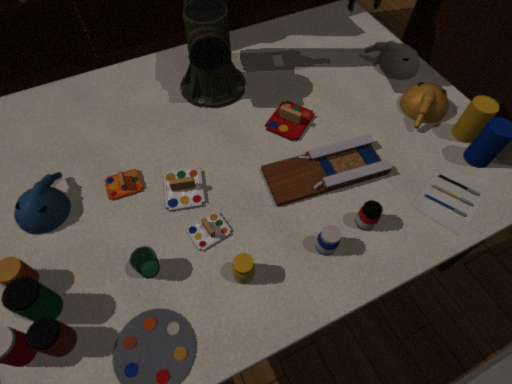

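View pics/top0.png

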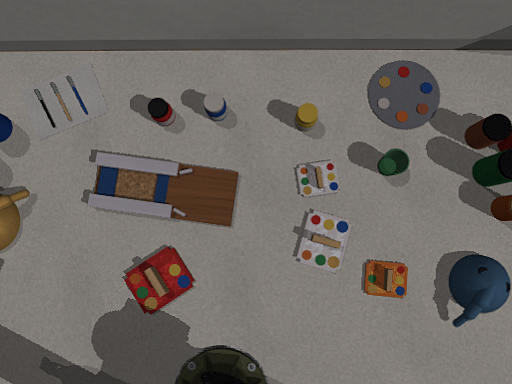

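The scene view shows two white palettes, with the smaller at top px (318,178) and the larger at (325,240). In the top view the station runs from its landing at about (238,195) to the pocket cork at (142,185), so the slide direction is left, which is +y.

```bash
cat > h.py <<'E'
import numpy as np, cv2
from scipy.spatial.transform import Rotation as R
from rig import ctrl,cams
def cast(c,px,z):
    px=np.atleast_2d(px).astype(float); f=c["image"].shape[0]/2/np.tan(np.radians(c["fov_y"]/2))
    K=np.array([[f,0,c["cx"]],[0,f,c["cy"]],[0,0,1]])
    u=cv2.undistortPoints(px[:,None],K,np.array([c["k1"],0,0,0]))[:,0]
    q=c["attitude"]; d=R.from_quat([q[1],q[2],q[3],q[0]]).apply(np.c_[u[:,0],-u[:,1],-np.ones(len(u))])
    return c["xyz"]+d*((z-c["xyz"][2])/d[:,2])[:,None]
def rect(P):
    (x,y),(a,b),_=r=cv2.minAreaRect(P[:,:2].astype(np.float32)); k=cv2.boxPoints(r)
    e=max((k[1]-k[0],k[2]-k[1]),key=np.linalg.norm)
    return np.round([x,y,max(a,b),min(a,b),np.degrees(np.arctan2(e[1],e[0]))],1)
def blob(m,seed,close=3):
    m=cv2.morphologyEx(m.astype(np.uint8),cv2.MORPH_CLOSE,np.ones((close,close)))
    cs,_=cv2.findContours(m,cv2.RETR_EXTERNAL,cv2.CHAIN_APPROX_NONE)
    return min(cs,key=lambda k:-cv2.pointPolygonTest(k,seed,True))[:,0]
E
python3 - <<'E'
from h import *
c=cams.camera("top"); im=c["image"]; hsv=cv2.cvtColor(im,cv2.COLOR_RGB2HSV)
H,S,V=[hsv[...,i].astype(int) for i in range(3)]
for p in [(300,165),(312,165),(285,178),(318,178),(318,190),(200,190),(142,185),(135,163),(130,205),(160,190),(330,225)]: print(p,hsv[p[1],p[0]])
cv2.imwrite("pics/crop.png",np.hstack([cv2.resize(im[140:235,80:250],None,fx=3,fy=3,interpolation=2),cv2.resize(im[150:245,285:350],None,fx=3,fy=3,interpolation=2)])[:,:,::-1])
w=blob((S>110)&(H<14)&(V<150),(215,195)); print("wood",rect(cast(c,w,20)))
k=blob((S>60)&(H>8)&(H<25)&(V>105),(140,185)); print("cork",rect(cast(c,k,11.5)))
E
```

```text
(300, 165) [  0   9 135]
(312, 165) [174  12 106]
(285, 178) [ 12  20 130]
(318, 178) [ 16 109 112]
(318, 190) [135   7 151]
(200, 190) [ 12 152  82]
(142, 185) [ 14 118 119]
(135, 163) [150  10 127]
(130, 205) [141  14 127]
(160, 190) [109 181  72]
(330, 225) [ 22 167 133]
wood [529.8  64.4 184.4 148.7  82.5]
cork [551.2 216.2  38.8  36.3   2.4]
```

View pics/crop.png

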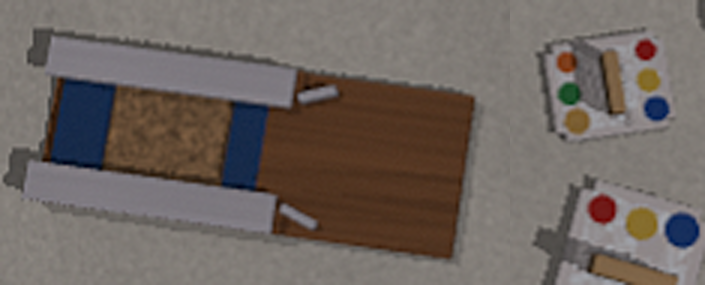

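The crop shows wood spanning crop px (262–475), the cork at crop columns 107–228 between blue plates, and the grip bar of the small palette at crop (613,80). Next I measure these.

```bash
python3 - <<'E'
from h import *
c=cams.camera("top"); im=c["image"]; hsv=cv2.cvtColor(im,cv2.COLOR_RGB2HSV)
H,S,V=[hsv[...,i].astype(int) for i in range(3)]
g=blob((S>70)&(H>8)&(H<24)&(V>90),(319,177),1); print("grip",rect(cast(c,g,38)),len(g))
e=np.array([[551,42],[657,31],[673,128],[564,140]],float); e=np.c_[285+(e[:,0]-510)/3,150+e[:,1]/3]
P=cast(c,e,8);print("palette",np.round(P.mean(0)),rect(P), "edge headings",[np.round(np.degrees(np.arctan2(*(P[i]-P[j])[1::-1])),1) for i,j in((0,1),(3,2),(0,3),(1,2))])
# station
s=lambda a:np.c_[80+np.array(a,float)[:,0]/3,140+np.array(a,float)[:,1]/3]
L=cast(c,s([[48,38],[298,70],[27,195],[275,232]]),36); print("lip outer headings",[np.round(np.degrees(np.arctan2(*(L[i]-L[i+1])[1::-1])),1) for i in(0,2)])
th=np.radians(82.5);u=np.array([np.cos(th),np.sin(th)]);v=np.array([-u[1],u[0]]);o=np.array([529.8,64.4])+102.5*u
print("origin",o)
for n,a,z in(("cork",[[110,130],[225,140]],11.5),("wood",[[262,145],[463,175]],20),("lipinner",[[160,93],[150,175]],35.5),("outer",[[170,54],[150,214]],36),("lipend",[[298,85],[275,215],[47,55],[25,180]],35.5)):
    d=cast(c,s(a),z)[:,:2]-o; print(n,np.round(np.c_[d@u,d@v],1).tolist())
# second view of grip
c2=cams.camera("scene"); im=c2["image"]; h2=cv2.cvtColor(im,cv2.COLOR_RGB2HSV).astype(int)
m=(h2[...,1]>70)&(h2[...,0]>8)&(h2[...,0]<24)&(h2[...,2]>80)
g2=blob(m,(208,229),1); print("grip2",rect(cast(c2,g2,30)),len(g2))
t=ctrl.read_state();print(t["position"],t["clock"])
E
```

```text
grip [ 577.3 -256.    52.5   11.9    9. ] 43
palette [ 577. -258.    8.] [ 576.8 -258.8  100.7   91.1  -83.2] edge headings [np.float64(96.4), np.float64(96.8), np.float64(7.4), np.float64(8.6)]
lip outer headings [np.float64(83.0), np.float64(82.2)]
origin [543.1789347  166.02309829]
cork [[135.0, 2.4], [27.1, -3.2]]
wood [[-9.9, -2.7], [-195.8, -1.0]]
lipinner [[86.0, -35.4], [82.1, 39.4]]
outer [[82.9, -71.8], [75.8, 74.0]]
lipend [[-37.5, -59.7], [-36.0, 59.0], [195.5, -55.7], [194.4, 59.7]]
grip2 [ 576.3 -257.4   58.7   17.8    8.8] 40
[137.52504573 532.42807878 231.03900137] 0.25
```

```bash
python3 -m creep '-0.08 -0.08 0 0;-0.156 -0.164 0 0;-0.156 -0.164 0 0;-0.156 -0.164 0 0;-0.156 -0.164 0 0;-0.156 -0.164 0 0;-0.156 -0.164 0 0;-0.156 -0.164 0 0' 0.6; python3 -m creep '-0.156 -0.164 0 0;-0.156 -0.164 0 0;-0.156 -0.164 0 0;-0.156 -0.164 0 0;-0.156 -0.164 0 0;-0.156 -0.164 0 0;-0.156 -0.164 0 0;-0.08 -0.08 0 0'
```

```text
clock: 1.25
position: [345.0, 160.3, 231.5]
eef_rot: [0.0, 0.126, 0.992, 0.0]
force: [0.5, 0.4, -0.2]
finger_gap: 0.599
grip_force: 0.0
clock: 2.25
position: [551.9, -210.9, 230.6]
eef_rot: [-0.0, 0.127, 0.992, 0.0]
force: [-0.2, 0.6, -0.2]
finger_gap: 0.601
grip_force: 0.0
```

```bash
python3 -m creep '-0.143 -0.153 0 0;0 0 0.1 -0.9;0 0 0.16 -0.9;0 0 0.16 -0.9;0 0 0.14 -0.9;0 0 0 -0.9;0 0 0 0;0 0 0 0'; python3 - <<'E'
from h import *
t=ctrl.read_state(); q=t["eef_rot"]; M=R.from_quat([q[1],q[2],q[3],q[0]]).as_matrix(); print(t["position"],M.round(3))
d=M.T@(np.array([577,-257,11])-t["position"]); print(d/250)
c=cams.camera("scene");cv2.imwrite("pics/a.png",cv2.resize(c["image"][130:290,120:320],None,fx=4,fy=3.75)[:,:,::-1])
E
```

```text
clock: 3.25
position: [576.6, -254.6, 91.8]
eef_rot: [0.0, -0.069, 0.998, -0.0]
force: [0.2, 0.3, -0.7]
finger_gap: 0.603
grip_force: 0.0
[ 576.63983801 -254.6332655    91.75428511] [[-0.99  -0.138  0.001]
 [-0.138  0.99  -0.   ]
 [-0.001 -0.001 -1.   ]]
[ 1.00676167e-04 -9.40840904e-03  3.23022047e-01]
```

View pics/a.png

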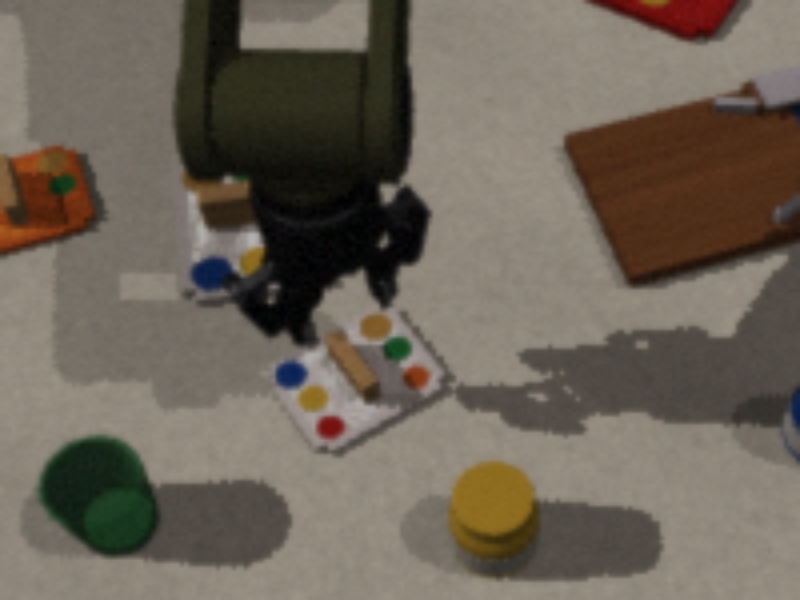

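The fingers stand above and across the small palette's grip (crop px 350,365), so I descend and close.

```bash
python3 -m creep '0 -0.009 0.08 0;0 0 0.1 0;0 0 0.07 0;0 0 0.04 0;0 0 0.025 0;0 0 0 0'; python3 -m creep '0 0 0 0;0 0 0 0;0 0 0 0;0 0 0 0;0 0 0 0;0 0 0 0' 0
```

```text
clock: 4.05
position: [576.8, -256.8, 12.5]
eef_rot: [0.0, -0.07, 0.998, -0.0]
force: [-0.7, -0.1, 0.9]
finger_gap: 0.603
grip_force: 0.0
clock: 4.8
position: [577.1, -256.9, 13.3]
eef_rot: [0.0, -0.07, 0.998, -0.0]
force: [-0.1, -0.3, 5.9]
finger_gap: 0.151
grip_force: 59.7
```

```bash
python3 -m creep '0 0 -0.04 0;0 0 -0.1 0;0 0 -0.1 0;0 0 -0.06 0;0 0.1 0 0;0.01 0.2 0 0;0.01 0.2 0 0;0.01 0.2 0 0'; python3 -m creep '0.014 0.2 0 0;0 0.2 0 0;0 0.09 0 0;0 0 0 0.8;0 0 0 0.8;0 0 0 0.8;0 0 0 0.68;0 0 0 0'; python3 - <<'E'
from h import *
t=ctrl.read_state(); q=t["eef_rot"]; M=R.from_quat([q[1],q[2],q[3],q[0]]).as_matrix(); print(t["position"],t["force"],M.round(3))
print(M.T@(np.array([524.9,37.3,33])-t["position"])/250, np.degrees(np.arctan2(M[1,1],M[0,1])))
for n in("top","scene"):
  c=cams.camera(n);i=c["image"]; i=i[120:250,80:290] if n=="top" else i[110:240,200:410]
  cv2.imwrite(f"pics/b{n}.png",cv2.resize(i,None,fx=3,fy=3)[:,:,::-1])
a=cv2.imread("pics/btop.png");b=cv2.imread("pics/bscene.png");cv2.imwrite("pics/b.png",cv2.resize(np.vstack([a,b]),None,fx=.75,fy=.75))
E
```

```text
clock: 5.8
position: [544.2, -83.0, 87.4]
eef_rot: [-0.0, -0.07, 0.998, 0.0]
force: [0.2, 0.1, -2.5]
finger_gap: 0.15
grip_force: 58.7
clock: 6.8
position: [524.2, 36.3, 87.5]
eef_rot: [-0.0, 0.064, 0.998, -0.0]
force: [0.3, 0.3, -1.7]
finger_gap: 0.152
grip_force: 58.8
[524.18338507  36.32112888  87.4535294 ] [ 0.34873952  0.25017584 -1.66956043] [[-0.992  0.128 -0.   ]
 [ 0.128  0.992 -0.   ]
 [ 0.    -0.    -1.   ]]
[-0.00243112  0.00426556  0.21781284] 82.63849339320328
```

View pics/b.png

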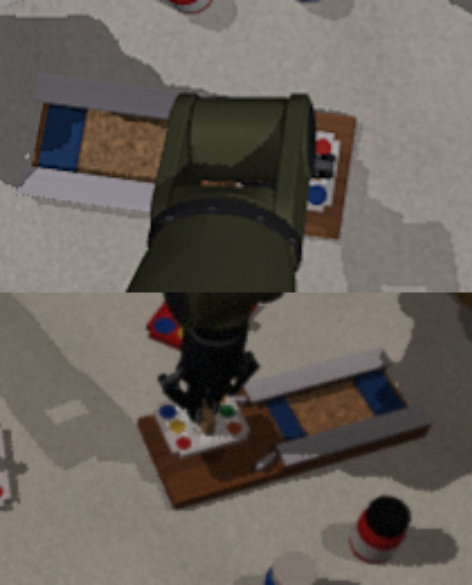

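The palette hangs level and aligned over the landing deck: the lower half shows it at (205,425) above the wood. Lowering it now.

```bash
python3 -m creep '-0.002 0.004 0.06 0;0 0 0.08 0;0 0 0.05 0;0 0 0.01 0;0 0 0.006 0;0 0 0 0'; python3 -m creep '0 0 0.004 0;0 0 0.004 0;0 0 0 0'
```

```text
clock: 7.65
position: [525.2, 37.3, 36.4]
eef_rot: [0.0, 0.064, 0.998, 0.0]
force: [0.0, 0.2, -2.1]
finger_gap: 0.15
grip_force: 58.8
clock: 8.02
position: [525.0, 37.3, 34.0]
eef_rot: [0.0, 0.064, 0.998, 0.0]
force: [-0.4, 0.9, -2.0]
finger_gap: 0.151
grip_force: 58.8
```

```bash
python3 -m creep '0 0 0.004 0;0 0 0.002 0;0 0 0 0'; python3 -m creep '0 0 0 0;0 0 0 0;0 0 0 0;0 0 0 0' 0.26; python3 - <<'E'
from h import *
for n in("top","scene"):
  c=cams.camera(n);i=c["image"]; i=i[120:250,80:290] if n=="top" else i[110:240,200:410]
  cv2.imwrite(f"pics/b{n}.png",cv2.resize(i,None,fx=3,fy=3)[:,:,::-1])
a=cv2.imread("pics/btop.png");b=cv2.imread("pics/bscene.png");cv2.imwrite("pics/c.png",cv2.resize(np.vstack([a,b]),None,fx=.75,fy=.75))
E
```

```text
clock: 8.4
position: [525.1, 37.2, 33.2]
eef_rot: [0.0, 0.064, 0.998, -0.0]
force: [-4.6, -0.4, 8.4]
finger_gap: 0.149
grip_force: 60.5
clock: 8.9
position: [525.0, 37.2, 32.5]
eef_rot: [-0.0, 0.064, 0.998, -0.0]
force: [0.1, -0.7, -0.3]
finger_gap: 0.259
grip_force: 0.0
```

View pics/c.png

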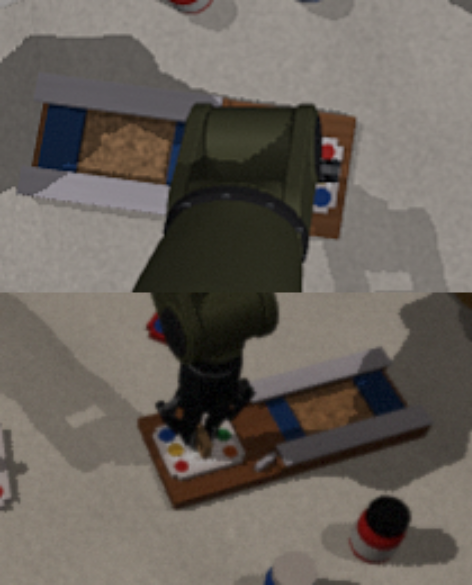

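Contact showed at z 33 (8 N), and the palette now lies flat on the landing with the grip straddled. I slide with small steps and watch the push force.

```bash
python3 -m creep '0 0 0.008 0;0 0.016 0 0;0 0.02 0 0;0 0.02 0 0;0 0.02 0 0;0 0.02 0 0'; python3 -m creep '0 0.016 0 0;0 0.016 0 0;0 0.016 0 0;0 0.016 0 0'
```

```text
clock: 9.75
position: [528.1, 61.4, 30.5]
eef_rot: [0.0, 0.064, 0.998, -0.0]
force: [-0.3, -0.7, -0.4]
finger_gap: 0.263
grip_force: 0.4
clock: 10.25
position: [530.1, 77.2, 30.5]
eef_rot: [-0.0, 0.064, 0.998, -0.0]
force: [0.5, -1.2, -0.6]
finger_gap: 0.262
grip_force: 0.4
```

```bash
python3 -m creep '0 0.016 0 0;0 0.016 0 0;0 0.016 0 0;0 0.016 0 0'
```

```text
clock: 10.75
position: [532.2, 93.0, 30.5]
eef_rot: [0.0, 0.064, 0.998, -0.0]
force: [0.9, -1.1, -0.2]
finger_gap: 0.258
grip_force: 0.5
```

```bash
python3 -m creep '0 0.016 0 0;0 0.016 0 0;0 0.016 0 0;0 0.016 0 0';python3 -m creep '0 0.016 0 0;0 0.016 0 0;0 0.016 0 0;0 0.016 0 0'
```

```text
clock: 11.25
position: [534.3, 108.9, 30.5]
eef_rot: [0.0, 0.064, 0.998, -0.0]
force: [0.3, -1.4, -0.6]
finger_gap: 0.262
grip_force: 0.5
clock: 11.75
position: [536.3, 124.8, 30.5]
eef_rot: [-0.0, 0.064, 0.998, -0.0]
force: [-0.3, -0.8, -0.0]
finger_gap: 0.262
grip_force: 0.5
```

```bash
python3 -m creep '0 0.016 0 0;0 0.016 0 0;0 0.016 0 0;0 0.016 0 0';python3 -m creep '0 0.016 0 0;0 0.016 0 0;0 0.016 0 0;0 0.016 0 0'
```

```text
clock: 12.25
position: [538.4, 140.6, 30.6]
eef_rot: [-0.0, 0.064, 0.998, -0.0]
force: [-1.4, -1.0, 0.2]
finger_gap: 0.259
grip_force: 0.6
clock: 12.75
position: [540.5, 156.5, 30.6]
eef_rot: [0.0, 0.064, 0.998, -0.0]
force: [-0.1, -2.4, 1.7]
finger_gap: 0.263
grip_force: 1.1
```

```bash
python3 -m creep '0 0.016 0 0;0 0.016 0 0;0 0.016 0 0;0 0.016 0 0';python3 -m creep '0 0.016 0 0;0 0.016 0 0;0 0.016 0 0'; python3 - <<'E'
from h import *
c=cams.camera("scene");i=c["image"][120:220,240:410]
cv2.imwrite("pics/d.png",cv2.resize(i,None,fx=4,fy=4)[:,:,::-1])
E
```

```text
clock: 13.25
position: [542.4, 172.4, 30.4]
eef_rot: [-0.0, 0.064, 0.998, -0.0]
force: [0.1, -0.4, -0.4]
finger_gap: 0.264
grip_force: 0.4
clock: 13.62
position: [544.0, 184.3, 30.5]
eef_rot: [-0.0, 0.064, 0.998, 0.0]
force: [-0.3, -0.5, -0.8]
finger_gap: 0.258
grip_force: 0.4
```

View pics/d.png

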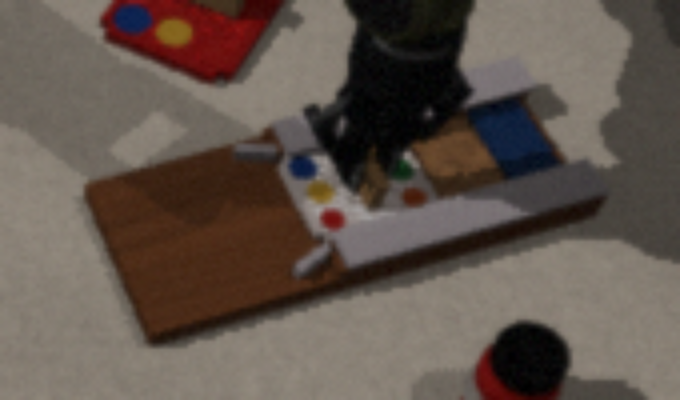

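The palette is under both lips (crop px 370,190) and the cork is still visible ahead. I continue.

```bash
python3 -m creep '0 0.016 0 0;0 0.016 0 0;0 0.016 0 0;0 0.016 0 0';python3 -m creep '0 0.016 0 0;0 0.016 0 0;0 0.016 0 0'
```

```text
clock: 14.18
position: [546.0, 200.1, 30.4]
eef_rot: [-0.0, 0.064, 0.998, -0.0]
force: [-0.3, -1.0, -0.7]
finger_gap: 0.259
grip_force: 0.6
clock: 14.55
position: [547.7, 212.1, 30.6]
eef_rot: [0.0, 0.064, 0.998, 0.0]
force: [-0.1, -0.2, -1.2]
finger_gap: 0.262
grip_force: 0.4
```

```bash
python3 -m creep '0 0.016 0 0;0 0.016 0 0;0 0.016 0 0'; python3 -m creep '0 0.016 0 0;0 0.016 0 0;0 0.012 0 0'
```

```text
clock: 14.92
position: [549.2, 223.9, 30.5]
eef_rot: [-0.0, 0.064, 0.998, -0.0]
force: [-0.1, -1.8, -1.0]
finger_gap: 0.262
grip_force: 0.4
clock: 15.3
position: [550.6, 234.9, 30.6]
eef_rot: [0.0, 0.064, 0.998, -0.0]
force: [0.1, -0.9, -0.3]
finger_gap: 0.263
grip_force: 0.4
```

```bash
python3 -m creep '0 0.008 0 0;0 0.008 0 0;0 0.008 0 0'; python3 -m creep '0 0.008 0 0;0 0.008 0 0'
```

```text
clock: 15.68
position: [551.4, 240.6, 30.5]
eef_rot: [-0.0, 0.064, 0.998, -0.0]
force: [-0.3, -1.1, -0.7]
finger_gap: 0.258
grip_force: 0.4
clock: 15.92
position: [551.9, 244.6, 30.5]
eef_rot: [0.0, 0.064, 0.998, 0.0]
force: [-0.6, -1.0, -0.3]
finger_gap: 0.26
grip_force: 0.4
```

```bash
python3 -m creep '0 0.006 0 0;0 0.006 0 0';  python3 -m creep '0 0.006 0 0'
```

```text
clock: 16.18
position: [552.2, 247.6, 30.6]
eef_rot: [0.0, 0.064, 0.998, -0.0]
force: [0.2, -0.7, -0.6]
finger_gap: 0.26
grip_force: 0.4
clock: 16.3
position: [552.5, 249.0, 30.5]
eef_rot: [0.0, 0.064, 0.998, -0.0]
force: [-0.3, -0.9, -0.1]
finger_gap: 0.262
grip_force: 0.4
```

```bash
python3 -m creep '0 0.006 0 0;0 0.006 0 0'
```

```text
clock: 16.55
position: [552.8, 252.0, 30.6]
eef_rot: [0.0, 0.064, 0.998, -0.0]
force: [-0.6, -1.0, -0.3]
finger_gap: 0.263
grip_force: 0.5
```

```bash
python3 - <<'E'
from h import *
c=cams.camera("scene");i=c["image"][120:220,240:410]
cv2.imwrite("pics/e.png",cv2.resize(i,None,fx=4,fy=4,interpolation=2)[:,:,::-1])
t=ctrl.read_state();print(t["force"],t["position"])
E
```

```text
[-0.04627912 -0.70530701 -1.00863275] [552.82745292 252.19745488  30.5545215 ]
```

View pics/e.png

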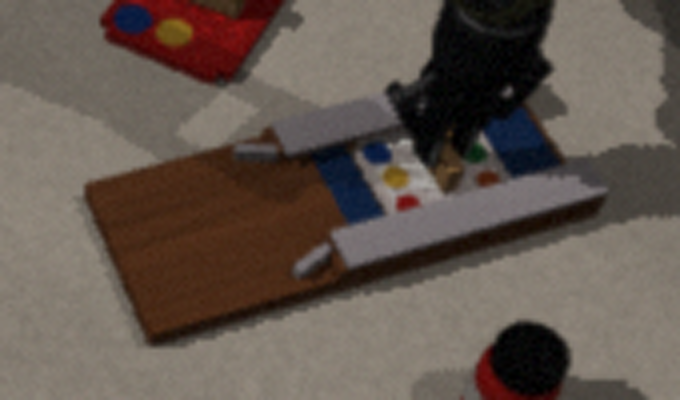

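The palette almost fills the pocket: its trailing edge at about (355,165) is next to the near blue plate. I go on in 1 mm steps.

```bash
python3 -m creep '0 0.004 0 0;0 0.004 0 0'; python3 -m creep '0 0 0 0'
```

```text
clock: 16.85
position: [552.9, 252.8, 30.5]
eef_rot: [-0.0, 0.064, 0.998, -0.001]
force: [-4.3, -14.9, 5.6]
finger_gap: 0.258
grip_force: 7.8
clock: 16.98
position: [552.9, 252.7, 30.5]
eef_rot: [-0.001, 0.065, 0.998, -0.001]
force: [-3.7, -11.3, 4.1]
finger_gap: 0.262
grip_force: 5.6
```

```bash
python3 -m creep '0 0.004 0 0'; python3 -m creep '0 0 0 0'
```

```text
clock: 17.1
position: [552.9, 252.9, 30.6]
eef_rot: [-0.001, 0.065, 0.998, -0.002]
force: [-5.9, -22.4, 9.8]
finger_gap: 0.261
grip_force: 11.4
clock: 17.23
position: [552.9, 252.8, 30.5]
eef_rot: [-0.001, 0.065, 0.998, -0.002]
force: [-5.1, -17.9, 7.1]
finger_gap: 0.26
grip_force: 9.2
```

It has met the far wall, so I back off at once to centre the straddle.

```bash
python3 -m creep '0 -0.012 0 0;0 -0.012 0 0;0 0 0 0;0 0 0 0'; python3 -m creep '0 0 0 0;0 0 0 0' 0.36
```

```text
clock: 17.73
position: [552.4, 249.2, 30.6]
eef_rot: [0.0, 0.064, 0.998, 0.0]
force: [-0.1, 0.0, 0.4]
finger_gap: 0.261
grip_force: 0.0
clock: 17.98
position: [552.4, 249.1, 30.5]
eef_rot: [0.0, 0.064, 0.998, 0.0]
force: [0.2, -1.1, 0.5]
finger_gap: 0.361
grip_force: 0.0
```

Free of contact. I lift straight up to clear, then look.

```bash
python3 -m creep '0 0 -0.03 0;0 0 -0.1 0;0 0 -0.2 0;0 0 -0.2 0;0 0.2 0 0;0 0.2 0 0;0 0.2 0 0;0 0 0 0'; python3 - <<'E'
from h import *
a=cams.camera("top");b=cams.camera("scene")
A=cv2.resize(a["image"][140:235,80:250],None,fx=3.2,fy=3.2,interpolation=2);B=cv2.resize(b["image"][125:215,250:420],None,fx=3.2,fy=3.2,interpolation=2)
cv2.imwrite("pics/f.png",np.vstack([A,B])[:,:,::-1])
h=cv2.cvtColor(a["image"],cv2.COLOR_RGB2HSV).astype(int)
m=(h[...,1]>70)&(h[...,0]>8)&(h[...,0]<24)&(h[...,2]>85)
h2=cv2.cvtColor(b["image"],cv2.COLOR_RGB2HSV).astype(int); m2=(h2[...,1]>70)&(h2[...,0]>8)&(h2[...,0]<24)&(h2[...,2]>80)
for n,c,M,s in(("top",a,m,(138,185)),("scene",b,m2,(352,161))):
    g=blob(M,s,1); print(n,len(g),g.mean(0))
    for z in(49.5,56.5): print(z,rect(cast(c,g,z)))
E
```

```text
clock: 18.98
position: [570.9, 400.6, 162.7]
eef_rot: [-0.0, 0.063, 0.998, 0.0]
force: [-0.3, -0.8, 0.1]
finger_gap: 0.358
grip_force: 0.0
top 2 [136.  183.5]
49.5 [ 553.5  233.2    2.7    0.  -177.6]
56.5 [ 552.6  230.8    2.7    0.  -177.6]
scene 46 [350.45652174 156.43478261]
49.5 [561.8 244.8  60.8  41.7 -34.3]
56.5 [565.6 240.2  60.4  41.4 -34.3]
```

View pics/f.png

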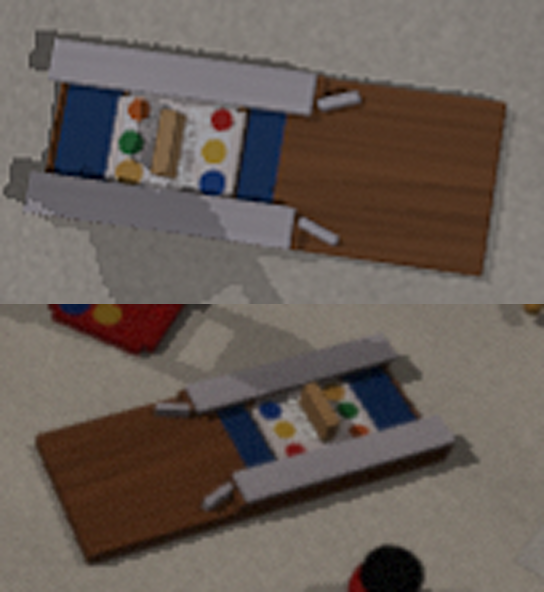

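The top view shows the palette between both blue plates with the bar centre at crop (168,143) and a thin dark gap at its trailing edge (243,150). I check the height of its paint dabs by triangulation before handing in.

```bash
python3 - <<'E'
from h import *
a=cams.camera("top");b=cams.camera("scene")
def cen(c,p,hr,r=6):
    h=cv2.cvtColor(c["image"],cv2.COLOR_RGB2HSV).astype(int); x,y=map(int,p); w=h[y-r:y+r+1,x-r:x+r+1]
    m=((w[...,1]>110)&(w[...,0]>=hr[0])&(w[...,0]<=hr[1])&(w[...,2]>60)).astype(np.uint8)
    n,l,s,ce=cv2.connectedComponentsWithStats(m); k=1+s[1:,4].argmax(); return ce[k]+[x-r,y-r],s[k,4]
def tri(p,q):
    A=cast(a,p,0)[0]; B=cast(b,q,0)[0]; d=A-a["xyz"]; e=B-b["xyz"]
    s=np.linalg.lstsq(np.c_[d,-e],b["xyz"]-a["xyz"],rcond=None)[0]; P,Q=a["xyz"]+d*s[0],b["xyz"]+e*s[1]
    return np.round((P+Q)/2,1),round(np.linalg.norm(P-Q),1)
for n,p,q,hr in(("blue",(146,197),(334,158),(100,125)),("green",(121,184),(358,158),(50,85)),("yellow",(147,187),(339,164),(18,30)),
  ("ref red palette blue",(184,282),(273,121),(100,125)),("ref red palette green",(142,293),(300,129),(50,85)),("ref big blue",(342,227),(171,202),(100,125)),("ref big green",(321,259),(195,176),(50,85))):
    try:
        P,s=cen(a,p,hr);Q,t=cen(b,q,hr); print(n,P.round(1),s,Q.round(1),t,tri(P,Q))
    except Exception as ex: print(n,ex)
E
```

```text
blue [146.1 196.6] 40 [334. 158.] 22 (array([521.8, 215. ,  17.6]), np.float64(1.6))
green [119.6 183.7] 27 [358.8 157.2] 8 (array([556.5, 288.9,  20.5]), np.float64(0.9))
yellow [146.2 187. ] 41 [338.5 164. ] 26 (array([548.3, 215.7,  16.5]), np.float64(0.7))
ref red palette blue [183.3 281.2] 114 [272.4 124.8] 8 (array([294. , 107.2,   7.8]), np.float64(0.0))
ref red palette green attempt to get argmax of an empty sequence
ref big blue [342.  226.3] 96 [172.4 202.5] 63 (array([ 445.9, -319.7,   11. ]), np.float64(0.0))
ref big green attempt to get argmax of an empty sequence
```

The dabs lie at about 18 mm (19.5 expected if seated, 26.5 if not), so the palette is down on the floor.

```bash
python3 -c "
from rig import ticket
print(ticket.job_done())"
```

```text
the job is handed in; nothing more can be done
None
```

The palette lies flat on the cork floor of the pocket, released; I never touched the jars or the cup, and I handed the job in at about 19 s, but after it met the far wall (about 15 N) I mistakenly nudged it one more 1 mm step, peaking near 22 N (limit 40 N) before backing off.

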